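# Push the gum tin through the posts into its bay

### The arm

A 7-joint arm with a two-finger parallel gripper is mounted at the origin on a cart in front of the work surface, level with it; the furniture and walls round the work are solid. World frame = base frame: x ahead of the robot, y to its left, z up, the work surface at z = 0. Lengths are in m, angles in rad, forces in N, time in s.
With the tool pointing down it reaches from about 0.4 to 0.85 m from the base axis. Payload 6.9 kg.
Tool frame: the origin (TCP) lies between the finger pads; the fingertips stand 19 mm ahead of it and the grasp point (between the pads) is the TCP; z points along the fingers, y is the line along which they close (so a half turn about z gives the same grasp; the last joint's range is limited). The gripper opens to 85 mm and grips with 20 to 120 N. Pads are 22 mm wide; open, the fingers measure 114 mm over their backs; the gripper's body (76 mm by 85 mm) begins 54 mm behind the grasp point. The pads swing forward as they close: fully open they stand 13 mm farther back than shut.
Start: joints at [0.105, 0.507, -0.238, 1.5, 0.126, 1.149, -0.155], TCP at [0.625, -0, 0.25] pointing down, gripper open.
Joint ranges: [-3.08, 3.08], [-0.24, 2.05], [-1.43, 1.35], [0, 2.5], [-1.52, 4.66], [0.17, 1.96], [-2.89, 2.89]. Speed limits (rad/s): [2.39, 2.39, 3.14, 3.14, 3.14, 3.14, 3.14].

### API

Orientations are given as a 3x3 rotation matrix whose columns are the frame's x, y, z axes.
In Python, from workcell import sense, capture, order gives the robot as it stands. The module is installed in compiled form; this text tells all that it offers.
- The arm moves only by the tool apply_moves, never from a script. Its argument "increments" is a list of rows, each a list of 3 entries, a list of its own where there are three numbers: the shift along the world's x, y, z in m, then the turn about the world's z in rad, then the finger opening in m, from 0 to 0.0854. In form: [[[x, y, z], spin, jaw], ...]. A call has 1 to 12 rows; each row is the pose to reach, as a shift and turn from the pose commanded when the call began; what a row does not reach only later rows make up. A row lasts 1/12 s, in which the tool goes at most 41.7 mm and 7.16 degrees, less where a joint would pass 70% of its speed; a pose out of reach is approached as far as the arm can. A call with a gripper value outside its range is refused whole. The fingers move at their own pace and stop on an object; "grip_force" is the grip in N (left out, the last holds). Time passes only in rows, so rows that repeat a pose let the fingers close. It gives the time, the measured TCP pose, the force, the opening and the grip force at its end, in the units of the state.
- sense(): the state, without advancing time (a new reading comes with each control period).
- capture(name): name is "scene" or "side" or "wrist"; returns a dict with "img" (400x640x3 uint8, red, green, blue), "fx", "fy", "cx", "cy" (pixels), "k1" (the pictures are not rectified: a ray, as slopes to the right and down, at radius r is drawn at 1 + k1 r^2 times it, then the intrinsics apply), "R" (3x3) and "t" (3): a world point X has camera coordinates R X + t. Camera axes: x right, y down, z forward; pixel columns grow to the right and rows downward; lengths in m; the calibration is good to about 2 mm. A picture is of the moment at which its call begins. There is no depth.
- order.close_job(): hands the job in; it is judged then, once.
The state is a dict: "time_s": time; "joints": joint angles; "qvel": joint speeds; "joint_torque": joint torques, N m; "tool_pos": TCP position; "ee_rot": TCP orientation; "contact_force": force on the tool from outside, world axes, zero at the start; "moment": the same for the moment, N m; "grip_width": finger opening in m; "gripper_force": force on a finger pad.
Only numpy, scipy, OpenCV 4.12 (cv2) and the standard library are available. Lean on these libraries where they do the work, as an engineer would, in place of code of your own. Each camera call takes 0.05 s, during which the arm holds its last target. There are 200 camera calls.

### The job

Put the round blue-lidded gum tin away in its bay: push it gently along the bench top with the fingertips, through the narrow gap between the two brass posts, until the whole tin is behind the posts and inside the wooden bay. Only push it: do not pinch, lift, tip or flick it. Leave the two jars beside the bay and the red ink stick where they are, and finish with the hand clear of everything.

Things in the scene. Friction and masses are not known exactly. Their poses are not given: they have to be found in the camera images.
- gum_tin: round flat tin with a blue slip lid, 68 mm across (67.4 mm where it touches things) and 24 mm high, 0.10 to 0.21 kg, loose, lying flat on the bench top (z = 0), which it slides on; origin: centre of its underside, z up.
- tin_bay: low three-sided wooden bay, fixed to the bench, thin green floor flush with the bench (no sill). Two brass posts 20 mm across, 24 mm high stand at its open mouth, 73 mm apart (clear gap). Origin: on the bench midway between the posts; +x points level from the mouth into the bay (the way to push), y from post to post (post centres at y = +-46.5 mm), z up.
- bay_end (a point): middle of the inner face of the bay's back rail, on the bench, 108 mm past the origin along +x; axes as the bay. The rails are 12 mm thick and 18 mm high; between the side rails the bay is 94 mm wide. A tin with its centre 64 mm before this point is just wholly behind the posts; 34 mm before it, the tin touches the back rail.
- jar_verditer: glass-stoppered green pigment jar, 27 mm across and 61 mm tall, loose, standing beside the bay; origin: centre of its underside. A bystander.
- jar_madder: glass-stoppered pink pigment jar, 27 mm across and 61 mm tall, loose, standing beside the bay; origin: centre of its underside. A bystander.
- ink_stick_2: red ink stick, 19 x 72 x 10 mm, loose, lying on the bench beyond the tin as the robot sees it; origin: centre of its underside, long axis y. A bystander.
Not all that is in view belongs to the job. What is shaped like the gum_tin but green is not meant.

How it is judged:
By the outcome, as a careful person would: the job done as asked, in the order asked, and still so for the second after the job is handed in, with the robot touching nothing.
It also fails if it takes over 50 s, if anything falls off the work surface, if the arm or the gripper's body presses on something with over 40 N, if the wrist force passes 120 N, or if a joint passes its speed limit or range.

## Working session

There is one attempt and no reset: what is moved stays moved. The work goes in short steps, Python scripts to look and compute and a tool call to move; the robot and the scene stay as the last step left them, time stands still between calls to the robot, and variables do not carry over. Pictures are saved under pics/ and viewed, at most 12 in all, crops included, and the job is handed in when it is done.

Besides the shell and the picture viewer there is one more tool, called after ">>>" as a command line: name --argument value ..., lists and objects as JSON in quotes. apply_moves: Moves the arm, as the interface text tells. Its arguments: {"type":"object","properties":{"increments":{"type":"array","items":{"type":"array"}},"grip_force":{"type":"number"}},"required":["increments"]}

```bash
mkdir -p pics
cat > h.py <<'E'
import numpy as np, cv2
from workcell import sense, capture, order
def save(c,n): cv2.imwrite('pics/'+n, c['img'][:,:,::-1])
def ray(c,u,v):
    K=np.array([[c['fx'],0,c['cx']],[0,c['fy'],c['cy']],[0,0,1.]])
    d=np.array([(u-c['cx'])/c['fx'],(v-c['cy'])/c['fy']]); s=d.copy()
    for _ in range(30): s=d/(1+c['k1']*(s@s))
    R=np.array(c['R']);t=np.array(c['t'])
    return -R.T@t, R.T@np.array([s[0],s[1],1])
def onz(c,u,v,z):
    o,d=ray(c,u,v); return o+d*(z-o[2])/d[2]
def proj(c,X):
    p=np.array(c['R'])@np.array(X)+np.array(c['t']); s=p[:2]/p[2]; s=s*(1+c['k1']*(s@s))
    return np.array([c['fx']*s[0]+c['cx'],c['fy']*s[1]+c['cy']])
E
python3 - <<'E'
from h import *
a=capture('scene');b=capture('side');w=capture('wrist')
cv2.imwrite('pics/a.png',a['img'][:,:,::-1]);cv2.imwrite('pics/b.png',b['img'][:,:,::-1]);cv2.imwrite('pics/w.png',w['img'][:,:,::-1])
for c in(a,b,w): print(-np.array(c['R']).T@c['t'],c['fx'],c['k1'])
print(sense())
E
```

```text
[-0.05798941  0.54038349  0.90875164] 462.630817469995 -0.0211096680569705
[ 0.24158832 -0.67337004  0.47160069] 413.0411039569411 -0.06571990769154332
[0.62424459 0.07972311 0.37270038] 307.7115325465648 -0.047046676911121126
{'time_s': 0.15, 'joints': array([ 0.10551605,  0.50815309, -0.23754305,  1.50089468,  0.12567964,
        1.14893538, -0.15477976]), 'qvel': array([-0.00132516, -0.00275671,  0.00025454, -0.00326216, -0.00122978,
       -0.0004201 , -0.00044308]), 'joint_torque': array([-1.45638624e-03, -6.21010351e+01, -2.18872748e+00, -2.49840939e+01,
        1.27439146e-02,  9.07797832e-03,  3.50406015e-05]), 'tool_pos': array([ 6.24635283e-01, -7.04208919e-05,  2.49627211e-01]), 'ee_rot': array([[-1.83707374e-06,  9.99999012e-01, -1.40604141e-03],
       [ 1.00000000e+00,  1.82707472e-06, -7.11275329e-06],
       [-7.11017732e-06, -1.40604143e-03, -9.99999011e-01]]), 'contact_force': array([-0.63269264, -0.40810104,  0.91180966]), 'moment': array([-0.0370077 , -0.03903284, -0.0100336 ]), 'gripper_force': 0.0, 'grip_width': 0.08536779661257553}
```

View pics/a.png

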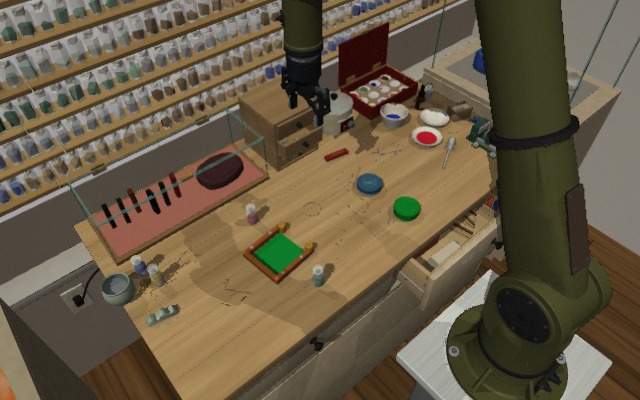

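View pics/b.png

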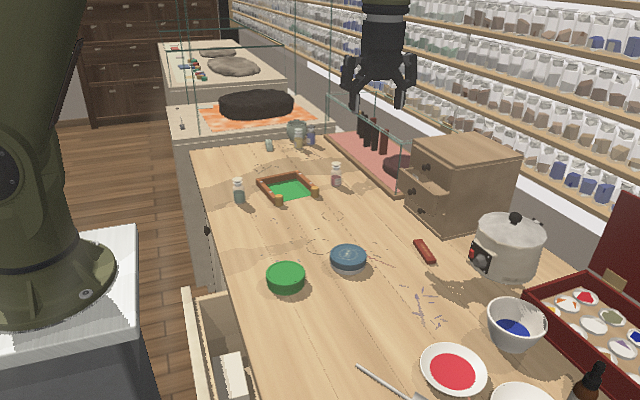

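Scene view: the blue tin is at (370,184) and a green look-alike at (407,209). The bay is at (280,252) with posts at about (282,228) and (309,246). The jars are at (252,214) and (319,275), and the red stick is at (336,155). In the side view the blue tin is at (348,257) and the green one at (286,278). The blue-lidded tin is the one meant, and I'll confirm it in a crop.

Run:
```python
from h import *
a=capture('scene');b=capture('side')
A=cv2.resize(a['img'][140:300,225:435],None,fx=3.7,fy=3.7,interpolation=cv2.INTER_CUBIC)
cv2.imwrite('pics/ca.png',A[:592,:790,::-1])
B=cv2.resize(b['img'][150:310,220:450],None,fx=3.4,fy=3.4,interpolation=cv2.INTER_CUBIC)
cv2.imwrite('pics/cb.png',B[:,:,::-1])
def blobs(c,lo,hi,roi,n):
    h=cv2.cvtColor(c['img'],cv2.COLOR_RGB2HSV); m=cv2.inRange(h,lo,hi); z=np.zeros_like(m); x0,y0,x1,y1=roi; z[y0:y1,x0:x1]=m[y0:y1,x0:x1]
    k,l,s,ct=cv2.connectedComponentsWithStats(z)
    for i in sorted(range(1,k),key=lambda i:-s[i,4])[:3]:
        print(n,s[i],ct[i].round(1),*(onz(c,*ct[i],zz).round(4) for zz in (0,.012,.024)))
for n,c,r in(('sc',a,(225,140,435,300)),('si',b,(220,150,450,310))):
    blobs(c,(95,80,30),(120,255,255),r,n+' blue'); blobs(c,(50,150,40),(75,255,255),r,n+' green')
    blobs(c,(14,140,120),(28,255,255),r,n+' brass'); blobs(c,(0,150,60),(5,255,255),r,n+' red')
```

```text
sc blue [357 174  25  20 380] [368.9 183.5] [ 0.5293 -0.1375  0.    ] [ 0.5216 -0.1286  0.012 ] [ 0.5138 -0.1196  0.024 ]
sc green [ 253  233   51   41 1095] [277.8 252.8] [0.5065 0.1925 0.    ] [0.4991 0.1971 0.012 ] [0.4916 0.2017 0.024 ]
sc green [394 197  26  24 509] [406.1 208.3] [ 0.4019 -0.1472 -0.    ] [ 0.3958 -0.1381  0.012 ] [ 0.3898 -0.1291  0.024 ]
sc brass [305 242   8   8  46] [308.5 245. ] [0.4765 0.1215 0.    ] [0.4694 0.127  0.012 ] [0.4624 0.1326 0.024 ]
sc brass [275 222  10   6  42] [280.5 224.5] [ 0.5724  0.1339 -0.    ] [0.5641 0.1393 0.012 ] [0.5558 0.1447 0.024 ]
sc brass [256 235   8   7   8] [259.5 238. ] [0.5721 0.1998 0.    ] [0.5637 0.2043 0.012 ] [0.5554 0.2088 0.024 ]
sc red [325 149  23  12  79] [335.3 155.1] [ 0.6756 -0.1453  0.    ] [ 0.6659 -0.1363  0.012 ] [ 0.6563 -0.1272  0.024 ]
sc red [431 143   2   1   2] [431.5 143. ] [ 0.5275 -0.3981  0.    ] [ 0.5198 -0.3857  0.012 ] [ 0.512  -0.3733  0.024 ]
sc red [421 142   1   1   1] [421. 142.] [ 0.551  -0.3779  0.    ] [ 0.5429 -0.3658  0.012 ] [ 0.5349 -0.3537  0.024 ]
si blue [363 250   3   5   5] [364.2 252. ] [ 0.5678 -0.1038  0.    ] [ 0.5595 -0.1183  0.012 ] [ 0.5512 -0.1328  0.024 ]
si blue [331 251   1   2   2] [331.  251.5] [ 0.5079 -0.0806  0.    ] [ 0.5011 -0.0957  0.012 ] [ 0.4944 -0.1107  0.024 ]
si blue [365 256   1   2   2] [365.  256.5] [ 0.5627 -0.1173  0.    ] [ 0.5545 -0.1315  0.012 ] [ 0.5463 -0.1456  0.024 ]
si red [419 239   3   2   4] [420.2 239.2] [ 0.6958 -0.1035  0.    ] [ 0.6842 -0.118   0.012 ] [ 0.6727 -0.1325  0.024 ]
si red [416 240   2   1   2] [416.5 240. ] [ 0.687  -0.1032  0.    ] [ 0.6756 -0.1177  0.012 ] [ 0.6643 -0.1322  0.024 ]
si red [414 240   1   1   1] [414. 240.] [ 0.6821 -0.1014  0.    ] [ 0.6709 -0.116   0.012 ] [ 0.6597 -0.1305  0.024 ]
```

View pics/ca.png

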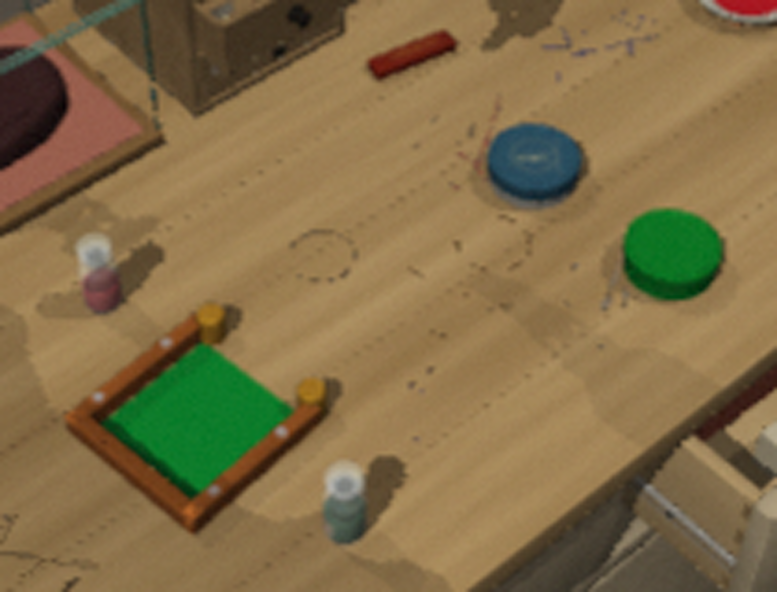

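View pics/cb.png

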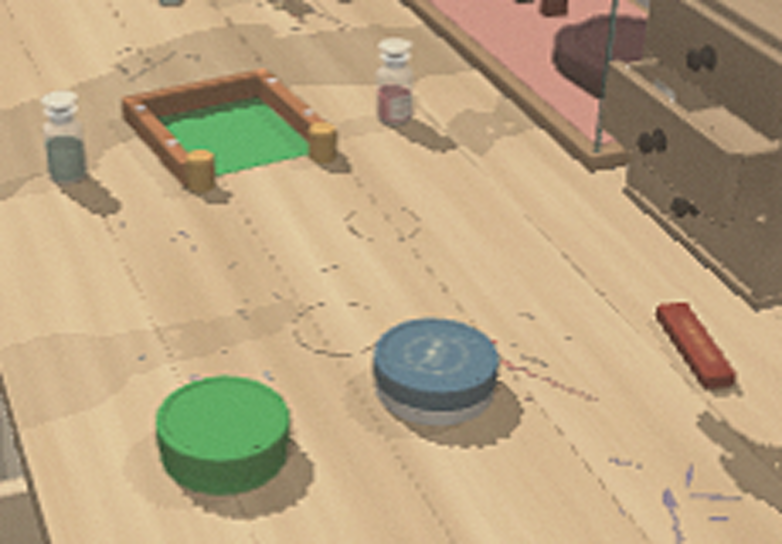

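The crops confirm it: blue lid on a silver base at crop A (535,157), crop B (436,355). The green tin is the decoy. I'll compute positions from both views.

Run:
```python
from h import *
a=capture('scene');b=capture('side')
fa=lambda p:((p[0]+.5)/3.7+225-.5,(p[1]+.5)/3.7+140-.5); fb=lambda p:((p[0]+.5)/3.4+220-.5,(p[1]+.5)/3.4+150-.5)
def both(n,p,q,z):
    print(n,'a',onz(a,*fa(p),z).round(4)[:2] if p else '','b',onz(b,*fb(q),z).round(4)[:2] if q else '')
both('tin',(535,156),(436,355),.024)
both('postL(far)',(212,312),(323,129),.024); both('postR',(312,387),(200,158),.024)
both('backR inner/outer top corner',(69,415),(264,70),.018); both('back near-robot',(193,521),(125,100),.018)
both('green',(672,237),(223,407),.024)
both('jar madder',(101,305),(396,120),0.0); both('jar verd',(345,537),(70,178),0.0)
both('stick',(411,50),(695,340),.010)
```

```text
tin a [ 0.5178 -0.125 ] b [ 0.5203 -0.1284]
postL(far) a [0.5548 0.1411] b [0.5568 0.1384]
postR a [0.4633 0.1303] b [0.464  0.1257]
backR inner/outer top corner a [0.5512 0.2598] b [0.5534 0.2566]
back near-robot a [0.4361 0.2472] b [0.4404 0.2403]
green a [ 0.4    -0.1411] b [ 0.4    -0.1323]
jar madder a [0.6264 0.1846] b [0.6303 0.1779]
jar verd a [0.376  0.1772] b [0.3837 0.1702]
stick a [ 0.6729 -0.1444] b [ 0.6732 -0.1484]
```

>>> apply_moves --increments '[[[-0.016,-0.032,0],0.03,0.028],[[-0.032,-0.064,0],0.06,0.028],[[-0.048,-0.096,0],0.09,0.028],[[-0.064,-0.128,0],0.11,0.028],[[-0.08,-0.16,-0.01],0.129,0.028],[[-0.098,-0.191,-0.03],0.129,0.028],[[-0.098,-0.191,-0.06],0.129,0.028],[[-0.098,-0.191,-0.09],0.129,0.028],[[-0.098,-0.191,-0.12],0.129,0.028],[[-0.098,-0.191,-0.15],0.129,0.028],[[-0.098,-0.191,-0.16],0.129,0.028],[[-0.098,-0.191,-0.16],0.129,0.028]]'

```text
time_s: 1.35
tool_pos: [0.5255, -0.1906, 0.088]
ee_rot: [[-0.129, 0.992, -0.005], [0.992, 0.129, 0.002], [0.002, -0.005, -1.0]]
contact_force: [-0.1, 0.1, 0.4]
grip_width: 0.0281
gripper_force: 0.0
```

Run:
```python
from h import *
b=capture('side');w=capture('wrist')
P=np.vstack([b['img'][150:400,200:500],]);P=cv2.resize(P,(600,500),interpolation=cv2.INTER_CUBIC)
cv2.imwrite('pics/c2.png',P[:,:,::-1]);save(w,'w2.png')
s=sense();print(s['tool_pos'],s['ee_rot'],s['grip_width'],s['contact_force'],s['time_s'])
```

```text
[ 0.52759293 -0.1910518   0.09109104] [[-1.28845870e-01  9.91664489e-01  5.31827692e-04]
 [ 9.91664615e-01  1.28845948e-01 -1.13191701e-04]
 [-1.80772033e-04  5.12810421e-04 -9.99999852e-01]] 0.02813560770755027 [ 0.31228156  0.42494515 -0.02960271] 1.45
```

View pics/w2.png

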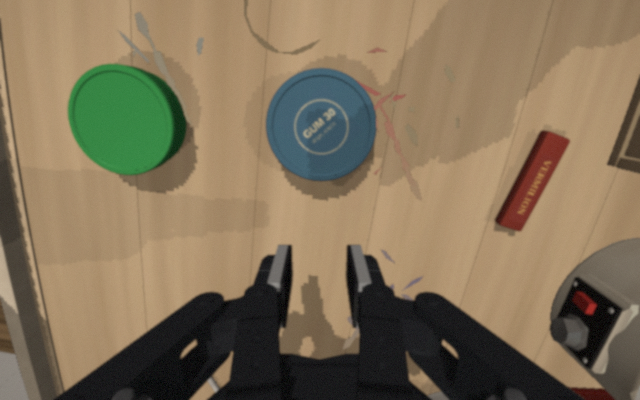

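The wrist view shows the blue tin at (321,125), centred between the fingertips at (290,250) and (350,250). The green tin at (127,118) and the stick at (532,180) are clear. Descending next.

>>> apply_moves --increments '[[[0,0,-0.02],0,0.028],[[0,0,-0.04],0,0.028],[[0,0,-0.052],0,0.028],[[0,0,-0.06],0,0.028],[[0,0,-0.062],0,0.028],[[0,0,-0.062],0,0.028]]'

```text
time_s: 1.95
tool_pos: [0.5277, -0.1912, 0.0292]
ee_rot: [[-0.129, 0.992, 0.001], [0.992, 0.129, -0.001], [-0.001, 0.001, -1.0]]
contact_force: [0.2, 0.3, -0.5]
grip_width: 0.0276
gripper_force: 0.0
```

Run:
```python
from h import *
b=capture('side');w=capture('wrist')
P=cv2.resize(b['img'][200:380,270:480],None,fx=3,fy=3,interpolation=cv2.INTER_CUBIC)
cv2.imwrite('pics/c3.png',P[:,:,::-1])
# lid from wrist
h=cv2.cvtColor(w['img'],cv2.COLOR_RGB2HSV); m=cv2.inRange(h,(95,90,50),(115,255,255)); m[250:]=0
m=cv2.morphologyEx(m,cv2.MORPH_CLOSE,np.ones((9,9)))
c=max(cv2.findContours(m,0,2)[0],key=cv2.contourArea); e=cv2.minEnclosingCircle(c); print(e,onz(w,*e[0],.024))
s=sense();print(s['tool_pos'],s['contact_force'],s['time_s'])
```

```text
((317.8971862792969, 131.71865844726562), 79.77912139892578) [ 0.5181628  -0.12464283  0.024     ]
[ 0.52784645 -0.19128617  0.0295267 ] [ 0.96730245 -0.73012576 -0.00733531] 2.05
```

View pics/c3.png

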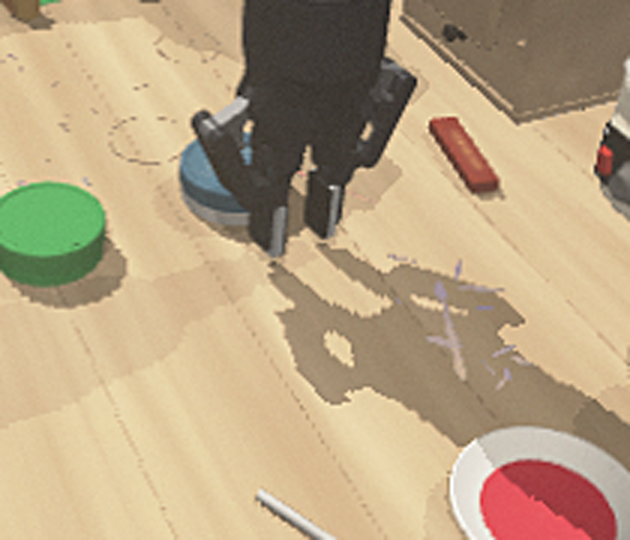

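The side crop shows the fingertips at (275,245) and (325,230), just above the bench behind the tin at (215,180), with everything else clear. Starting the push.

>>> apply_moves --increments '[[[-0.001,0.006,0],0,0.028],[[-0.002,0.012,0],0,0.028],[[-0.003,0.016,0],0,0.028],[[-0.004,0.019,0],0,0.028],[[-0.0045,0.022,0],0,0.028],[[-0.0045,0.025,0],0,0.028],[[-0.0045,0.028,0],0,0.028],[[-0.0045,0.032,0],0,0.028],[[-0.0045,0.036,0],0,0.028],[[-0.0045,0.04,0],0,0.028],[[-0.0045,0.044,0],0,0.028],[[-0.0045,0.046,0],0,0.028]]'

```text
time_s: 3.05
tool_pos: [0.5225, -0.1443, 0.0283]
ee_rot: [[-0.129, 0.992, -0.0], [0.992, 0.129, 0.0], [0.0, -0.0, -1.0]]
contact_force: [-0.4, -2.6, 1.6]
grip_width: 0.0278
gripper_force: 1.1
```

```bash
cat > t.py <<'E'
from h import *
def tin(w):
    h=cv2.cvtColor(w['img'],cv2.COLOR_RGB2HSV); m=cv2.inRange(h,(95,90,50),(115,255,255)); m[270:]=0
    m=cv2.morphologyEx(m,cv2.MORPH_CLOSE,np.ones((9,9)))
    c=max(cv2.findContours(m,0,2)[0],key=cv2.contourArea); pts=np.array([onz(w,*p[0],.022)[:2] for p in c])
    return cv2.minEnclosingCircle(pts.astype(np.float32))
def report():
    w=capture('wrist');s=sense();c,r=tin(w);d=np.array(c)-s['tool_pos'][:2]
    u=np.array([-.129,.992]);v=np.array([.992,.129])
    print('tin',c,r,'rel u,v',d@u,d@v,'tcp',s['tool_pos'],s['contact_force'].round(1),s['time_s'])
    return w
if __name__=='__main__': report()
E
python3 t.py
```

```text
tin (0.5159811973571777, -0.10332348942756653) 0.03350983187556267 rel u,v 0.04118732886026905 -0.0012586757076501504 tcp [ 0.52253835 -0.14399028  0.02829237] [-0.5 -0.6  1. ] 3.1
```

The tin sits in the cradle. Continuing.

>>> apply_moves --increments '[[[0,0.003,0],0,0.028],[[0,0.008,0],0,0.028],[[0,0.014,0],0,0.028],[[0,0.02,0],0,0.028],[[0,0.026,0],0,0.028],[[0,0.032,0],0,0.028],[[0.0005,0.038,0],0,0.028],[[0.0005,0.044,0],0,0.028],[[0.001,0.05,0],0,0.028],[[0.001,0.056,0],0,0.028],[[0.001,0.06,0],0,0.028],[[0.001,0.062,0],0,0.028]]'

```text
time_s: 4.1
tool_pos: [0.5235, -0.082, 0.0282]
ee_rot: [[-0.13, 0.992, -0.0], [0.992, 0.13, 0.0], [0.0, -0.0, -1.0]]
contact_force: [0.9, -1.3, 1.0]
grip_width: 0.0282
gripper_force: 0.8
```

```bash
python3 t.py
```

```text
tin (0.517230212688446, -0.041037216782569885) 0.03356344625353813 rel u,v 0.04138973620963318 -0.0009644980421948005 tcp [ 0.52352184 -0.08194258  0.0282289 ] [ 0.1 -0.5  1. ] 4.15
```

>>> apply_moves --increments '[[[0,0.003,0],0,0.028],[[0,0.008,0],0,0.028],[[0,0.014,0],0,0.028],[[0,0.02,0],0,0.028],[[0,0.026,0],0,0.028],[[0,0.032,0],0,0.028],[[0.0005,0.038,0],0,0.028],[[0.0005,0.044,0],0,0.028],[[0.001,0.05,0],0,0.028],[[0.001,0.056,0],0,0.028],[[0.001,0.06,0],0,0.028],[[0.001,0.062,0],0,0.028]]'

```text
time_s: 5.15
tool_pos: [0.5245, -0.0201, 0.0283]
ee_rot: [[-0.13, 0.992, 0.0], [0.992, 0.13, 0.0], [0.0, 0.0, -1.0]]
contact_force: [-0.5, -0.0, 0.2]
grip_width: 0.028
gripper_force: 0.5
```

Run:
```python
from t import *
w=report();save(w,'w4.png')
```

```text
tin (0.5183000564575195, 0.021199453622102737) 0.03353094682097435 rel u,v 0.04161453099093686 -0.0008446991710990169 tcp [ 0.5245019  -0.01994419  0.02827944] [-1.   0.2 -0.7] 5.2
```

View pics/w4.png

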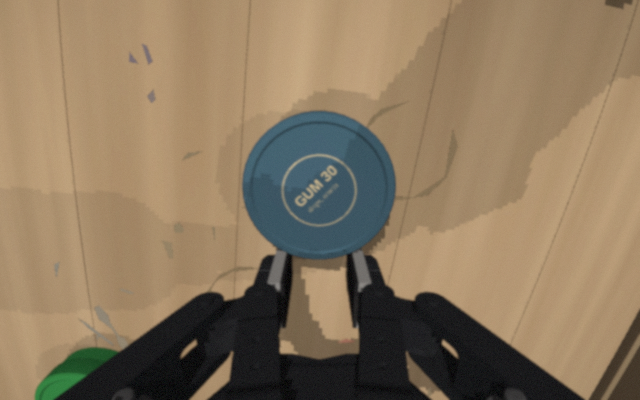

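The wrist view shows the tin at (320,185) square against the fingertips, but the posts aren't in view yet. I'll advance 30 mm and measure the posts against the tin from close by.

>>> apply_moves --increments '[[[0,0.003,0],0,0.028],[[0,0.008,0],0,0.028],[[0.0005,0.014,0],0,0.028],[[0.0005,0.02,0],0,0.028],[[0.001,0.026,0],0,0.028],[[0.001,0.03,0],0,0.028],[[0.001,0.031,0],0,0.028]]'

```text
time_s: 5.78
tool_pos: [0.5256, 0.0114, 0.0283]
ee_rot: [[-0.13, 0.991, 0.0], [0.991, 0.13, 0.001], [0.001, 0.0, -1.0]]
contact_force: [-0.2, -0.8, 0.5]
grip_width: 0.0275
gripper_force: 0.4
```

Run:
```python
from t import *
w=report();a=capture('scene');b=capture('side')
W=w['img'][0:250,120:520];W=cv2.resize(W,None,fx=1.9,fy=1.9,interpolation=cv2.INTER_CUBIC)
cv2.imwrite('pics/w5.png',W[:,:,::-1])
for p in [(.556,.140,.024),(.464,.128,.024)]: print(proj(w,p))
```

```text
tin (0.519331693649292, 0.05259017273783684) 0.03353491425514221 rel u,v 0.04200170209450233 -0.0008158605692562903 tcp [0.52555486 0.01105901 0.02827859] [0.5 0.1 0.3] 5.8333
[449.77886429 -23.84022867]
[194.08463006 -24.11598003]
```

View pics/w5.png

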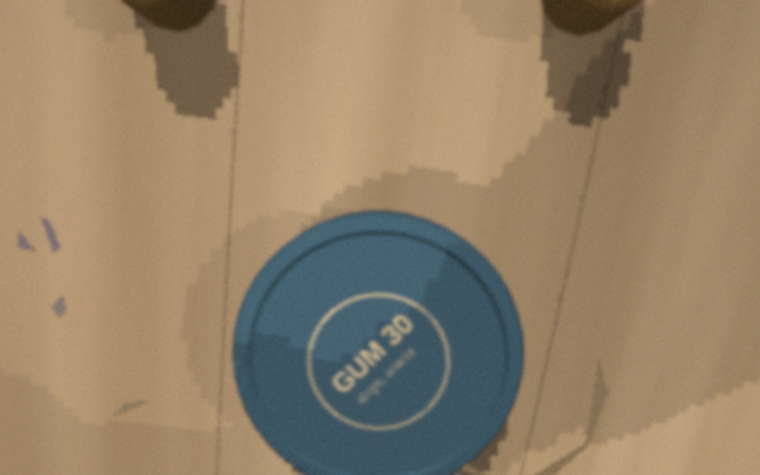

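The posts' front edges are at crop (178,28) and (590,33), with the midpoint at about 384 against the tin centre at 379. The tin therefore needs about 1 mm of shift to the right. I'll advance 20 mm with that shift and measure again.

>>> apply_moves --increments '[[[0,0.003,0],0,0.028],[[-0.0005,0.008,0],0,0.028],[[-0.001,0.012,0],0,0.028],[[-0.001,0.016,0],0,0.028],[[-0.0015,0.019,0],0,0.028],[[-0.0015,0.02,0],0,0.028],[[-0.0015,0.02,0],0,0.028]]'

```text
time_s: 6.52
tool_pos: [0.524, 0.0306, 0.0283]
ee_rot: [[-0.129, 0.992, 0.0], [0.992, 0.129, 0.0], [0.0, 0.0, -1.0]]
contact_force: [0.4, -0.1, 0.0]
grip_width: 0.0277
gripper_force: 0.0
```

Run:
```python
from t import *
w=report()
W=w['img'][0:250,120:520];W=cv2.resize(W,None,fx=1.9,fy=1.9,interpolation=cv2.INTER_CUBIC)
cv2.imwrite('pics/w6.png',W[:,:,::-1])
h=cv2.cvtColor(w['img'],cv2.COLOR_RGB2HSV);m=cv2.inRange(h,(12,130,40),(30,255,255));m[70:]=0
k,l,s,ct=cv2.connectedComponentsWithStats(m)
for i in range(1,k):
    if s[i,4]>60: print(s[i],ct[i])
```

```text
tin (0.5179530382156372, 0.07205000519752502) 0.03352665528655052 rel u,v 0.04212954385283359 -0.0006068958597626864 tcp [0.52398554 0.03036518 0.02828834] [0.2 0.1 0.3] 6.5667
[ 168    0   66   62 2927] [200.24974376  30.30884865]
[ 400    0   66   65 2958] [432.56964165  31.84685598]
```

View pics/w6.png

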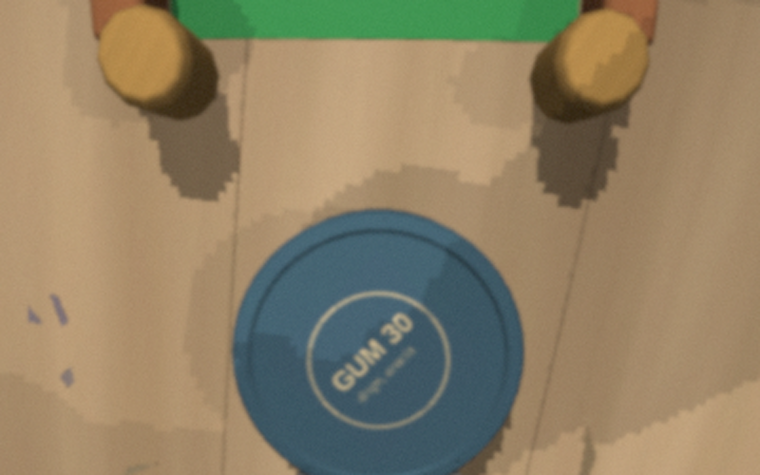

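The wrist view now shows both posts clearly: tops at crop (144,56) and (605,57), nearly level, with the tin centre at 379. I'll compute the tin's offset in the bay frame.

Run:
```python
from t import *
w=capture('wrist')
P=[onz(w,p[0]/1.9+120-.25,p[1]/1.9-.25,.024)[:2] for p in((144,56),(605,57.5))]
L,R=P;o=(L+R)/2;v=(R-L)/np.linalg.norm(R-L);u=np.array([-v[1],v[0]])
c,_=tin(w);print(P,np.linalg.norm(R-L),o,u,'tin in bay',(np.array(c)-o)@u,(np.array(c)-o)@v)
# floor corners edges
G=[onz(w,p[0]/1.9+120-.25,p[1]/1.9-.25,0)[:2] for p in((180,38),(590,42))];print(G,(np.array(G).mean(0)-o)@v)
```

```text
[array([0.4636686 , 0.12918718]), array([0.55430441, 0.14064047])] 0.09135659885483732 [0.5089865  0.13491383] [-0.12536911  0.99211017] tin in bay -0.06340834089267777 0.0007956150924077677
[array([0.46270789, 0.13770783]), array([0.55778935, 0.14924262])] 0.0023254957574978517
```

>>> apply_moves --increments '[[[-0.0007,0.003,0],0,0.028],[[-0.0014,0.007,0],0,0.028],[[-0.0022,0.011,0],0,0.028],[[-0.0027,0.015,0],0,0.028],[[-0.0032,0.019,0],0,0.028],[[-0.0037,0.023,0],0,0.028],[[-0.0042,0.027,0],0,0.028],[[-0.0047,0.031,0],0,0.028],[[-0.0053,0.035,0],0,0.028],[[-0.0058,0.039,0],0,0.028],[[-0.006,0.041,0],0,0.028],[[-0.006,0.041,0],0,0.028]]'

```text
time_s: 7.62
tool_pos: [0.5179, 0.0718, 0.0283]
ee_rot: [[-0.13, 0.992, -0.0], [0.992, 0.13, 0.0], [0.0, 0.0, -1.0]]
contact_force: [-1.1, -0.2, -0.0]
grip_width: 0.0275
gripper_force: 0.0
```

```bash
cat > p.py <<'E'
from t import *
w=report()
h=cv2.cvtColor(w['img'],cv2.COLOR_RGB2HSV);m=cv2.inRange(h,(12,130,40),(30,255,255));m[260:]=0
k,l,s,ct=cv2.connectedComponentsWithStats(m)
for i in range(1,k):
    if s[i,4]>300: print(s[i],ct[i].round(1),onz(w,*ct[i],.02)[:2])
c,_=tin(w);d=np.array(c)-[.509,.1349];print('bay',d@[-.1254,.992],d@[.992,.1254])
E
python3 p.py
```

```text
tin (0.511656641960144, 0.11332714557647705) 0.03376186639070511 rel u,v 0.042306857570820734 -0.0008335959350567134 tcp [0.51793673 0.07149577 0.02826782] [ 1.2 -0.2  0.6] 7.6667
[ 171    0   71  161 4898] [202.2  91.6] [0.45926089 0.14827928]
[ 395    0   74  163 5014] [434.6  92. ] [0.55333734 0.16036446]
bay -0.02173341448993682 -6.984712024689435e-05
```

Centred to within 0.1 mm. Pushing through the gap.

>>> apply_moves --increments '[[[-0.0004,0.003,0],0,0.028],[[-0.0009,0.007,0],0,0.028],[[-0.0014,0.011,0],0,0.028],[[-0.0019,0.015,0],0,0.028],[[-0.0024,0.019,0],0,0.028],[[-0.0029,0.023,0],0,0.028],[[-0.0034,0.027,0],0,0.028],[[-0.0039,0.031,0],0,0.028],[[-0.0044,0.035,0],0,0.028],[[-0.0049,0.039,0],0,0.028],[[-0.0052,0.041,0],0,0.028],[[-0.0052,0.041,0],0,0.028]]'

```text
time_s: 8.67
tool_pos: [0.5127, 0.1129, 0.0283]
ee_rot: [[-0.13, 0.992, -0.0], [0.992, 0.13, 0.0], [0.0, 0.0, -1.0]]
contact_force: [0.5, 0.0, -0.2]
grip_width: 0.0283
gripper_force: 0.0
```

```bash
python3 p.py
python3 - <<'E'
from h import *
save(capture('wrist'),'w7.png')
E
```

```text
tin (0.5070914626121521, 0.154494047164917) 0.03375113755464554 rel u,v 0.04238617081961921 -0.00020716033578173197 tcp [0.51276078 0.11250329 0.02828611] [ 0.6  0.7 -0.2] 8.7167
[ 171    0   76  248 6769] [205.2 132.4] [0.45572539 0.17290224]
[ 390    0   79  250 6640] [431.8 134.7] [0.55099101 0.18433795]
bay 0.01967662537603379 0.0005638244257354669
```

View pics/w7.png

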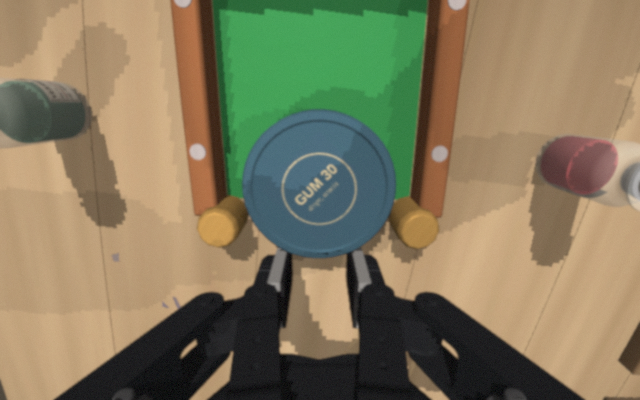

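The tin at (320,183) is midway through the posts at (222,222) and (413,222), and the fingertips are narrower than the gap. The jars are untouched. Final 38 mm.

>>> apply_moves --increments '[[[-0.0004,0.003,0],0,0.028],[[-0.0009,0.007,0],0,0.028],[[-0.0014,0.011,0],0,0.028],[[-0.0019,0.015,0],0,0.028],[[-0.0024,0.019,0],0,0.028],[[-0.0029,0.023,0],0,0.028],[[-0.0034,0.027,0],0,0.028],[[-0.0039,0.031,0],0,0.028],[[-0.0043,0.034,0],0,0.028],[[-0.0046,0.036,0],0,0.028],[[-0.0048,0.038,0],0,0.028],[[-0.0048,0.038,0],0,0.028]]'

```text
time_s: 9.77
tool_pos: [0.5079, 0.1505, 0.0283]
ee_rot: [[-0.129, 0.992, -0.0], [0.992, 0.129, 0.0], [0.0, -0.0, -1.0]]
contact_force: [0.6, 1.2, 0.3]
grip_width: 0.0277
gripper_force: 0.0
```

```bash
python3 p.py
```

```text
tin (0.5019425749778748, 0.19182467460632324) 0.03369427099823952 rel u,v 0.04195586173342815 -0.0006100864672698124 tcp [0.50795585 0.15031243 0.02828872] [-0.6 -0.5  0.5] 9.8167
[  176    36   289   224 15063] [315.8 112.1] [0.49634069 0.22462781]
bay 0.057354278307247174 0.00013738857368468586
```

Tin centre is 57 mm past the mouth (44 mm needed, 74 mm touches the back rail). Backing straight out along the same line, then up.

>>> apply_moves --increments '[[[0.001,-0.008,0],0,0.028],[[0.0025,-0.02,0],0,0.028],[[0.0045,-0.035,0],0,0.028],[[0.0065,-0.05,0],0,0.028],[[0.009,-0.07,0],0,0.028],[[0.01,-0.08,0.02],0,0.028],[[0.01,-0.085,0.05],0,0.028],[[0.01,-0.09,0.085],0,0.028],[[0.01,-0.1,0.12],0,0.028],[[0.01,-0.11,0.15],0,0.028],[[0.01,-0.11,0.18],0,0.028],[[0.01,-0.11,0.18],0,0.028]]'

```text
time_s: 10.82
tool_pos: [0.5205, 0.0378, 0.2139]
ee_rot: [[-0.125, 0.992, 0.009], [0.992, 0.125, 0.0], [-0.001, 0.009, -1.0]]
contact_force: [1.1, 0.7, -0.5]
grip_width: 0.0276
gripper_force: 0.0
```

Run:
```python
from h import *
a=capture('scene');w=capture('wrist')
A=cv2.resize(a['img'][140:300,225:435],None,fx=2.8,fy=2.8,interpolation=cv2.INTER_CUBIC)
cv2.imwrite('pics/f.png',A[:,:,::-1])
s=sense();print(s['tool_pos'],abs(s['qvel']).max(),s['time_s'])
```

```text
[0.51847064 0.03842394 0.2093653 ] 0.03814832923475071 10.9167
```

View pics/f.png

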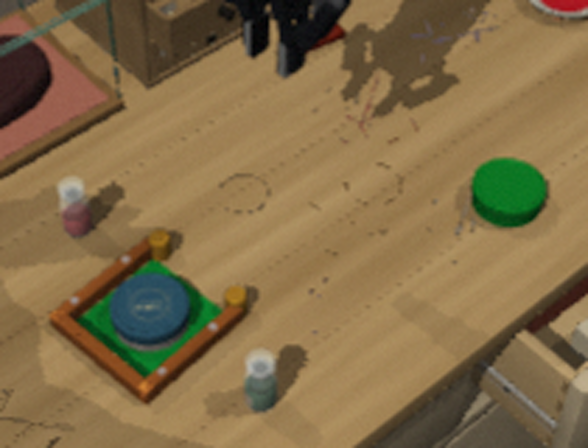

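The final view shows the tin at (150,310), inside the bay and behind both posts. The jars at (75,208) and (261,380) and the red stick are where they were, and the hand is clear and at rest.

```bash
python3 -c "
from workcell import order; print(order.close_job())"
```

```text
the job is handed in; nothing more can be done
None
```

The blue-lidded gum tin is in its bay, its centre about 57 mm past the mouth and wholly behind the posts. It was only pushed; the jars and ink stick stayed put, the hand is clear, and the job was handed in at about 11 s.

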